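Find the loose clamp bolt and hold its cap open

ROBOT

A 6-joint arm with a two-finger parallel gripper is mounted at the origin on a cart in front of the work surface, level with it; the furniture and walls round the work are solid. World frame = base frame: x ahead of the robot, y to its left, z up, the work surface at z = 0. Lengths are in m, angles in rad, forces in N, time in s.
With the tool pointing down it reaches from about 0.375 to 0.9 m from the base axis. Payload 3.1 kg.
Tool frame: the origin (TCP) lies midway between the tips of the shut fingers; the grasp point (between the pads) lies 19 mm behind it (pinch_z is the distance from the TCP to the grasp point, in m); z points along the fingers, y is the line along which they close (so a half turn about z gives the same grasp; the last joint's range is limited). The gripper opens to 85 mm and grips with 20 to 120 N. Pads are 22 mm wide; open, the fingers measure 114 mm over their backs; the gripper's body (76 mm by 85 mm) begins 54 mm behind the grasp point. The pads swing forward as they close: fully open they stand 13 mm farther back than shut.
Start: joints at [-1.512, 0.527, 1.433, -0, 1.181, -0.178], TCP at [0.147, -0.608, 0.231] pointing down, gripper open.
Joint ranges: [-3.08, 3.08], [-0.75, 2.2], [0.22, 2.44], [-1.43, 4.57], [0, 2.65], [-2.85, 2.85]. Speed limits (rad/s): [2.79, 2.79, 3.14, 3.14, 3.14, 3.14].

INTERFACE

Orientations are given as a unit quaternion [x, y, z, w].
In Python, from station import sense, snapshot, camera_params, sign_off, pinch_z gives the robot as it stands. The module is installed in compiled form; this text tells all that it offers.
- The arm moves only by the shell command python3 -m handwheel 'ROWS' [FORCE]. ROWS is JSON, a list that holds one entry, the list of rows, each a list of 7 numbers: the turn, a rotation vector about the tool's x, y, z in degrees, then the shift along the tool's x, y, z in m, then the opening, from 0 (shut) to 1 (fully open). A call has 1 to 20 rows; each row shifts and turns the commanded pose from where the row before left it, along the tool's axes as they then stand; what a row does not reach is not made up. A row lasts 1/8 s, in which the tool goes at most 62.5 mm and 10.7 degrees, less where a joint would pass 70% of its speed; a pose out of reach is approached as far as the arm can. A call with a gripper value outside its range is refused whole. The fingers move at their own pace and stop on an object; FORCE is the grip in N (left out, the last holds). Time passes only in rows, so rows that do not move let the fingers close. It gives the time, the measured TCP pose, the force, the opening and the grip force at its end, in the units of the state.
- sense(): the state, without advancing time (a new reading comes with each control period).
- snapshot(name): name is "side" or "top"; returns the picture (420x560x3 uint8, red, green, blue); there is no depth.
- camera_params(name): a dict with "fx", "fy", "cx", "cy" (pixels), "world_to_cam" (4x4, takes a point from world to camera coordinates). Camera axes: x right, y down, z forward; pixel columns grow to the right and rows downward; lengths in m; the calibration is good to about 2 mm. A picture is of the moment at which its call begins. camera_params takes no time and is no camera call.
- sign_off(): hands the job in; it is judged then, once.
The state is a dict: "t": time; "q": joint angles; "qd": joint speeds; "tau": joint torques, N m; "tcp_pos": TCP position; "tool_rot": TCP orientation; "force": force on the tool from outside, world axes, zero at the start; "ft_torque": the same for the moment, N m; "finger_gap": opening from 0.0 (shut) to 1.0 (fully open); "gripper_force": force on a finger pad.
Only numpy, scipy, OpenCV 4.12 (cv2) and the standard library are available. Lean on these libraries where they do the work, as an engineer would, in place of code of your own. Each camera call takes 0.05 s, during which the arm holds its last target. There are 200 camera calls.

TASK

Tap the heads of the three bolts on the sample clamp from above, one after another, until you find the loose one that gives under the tap. Then lift that bolt's hinged cap by its front tab to about half open (45 degrees) and finish while still holding it there, without letting go. Leave the dropper bottle, the rock and the folding loupe beside the clamp where they are.

Things in the scene. Friction and masses are not known exactly. Their poses are not given: they have to be found in the camera images.
- clamp_base: Fixed dark steel base plate, 110 x 216 x 12 mm, of the three-cell sample clamp. Origin: centre of its underside, on the desk; y runs along the row of cells, -x is the front, z up. Three aluminium cells, alike, stand on it 72 mm apart, each 80 mm deep, 54 mm wide, closed by a flat hinged cap (top 47 mm above the desk) with one knurled bolt. Two bolts are tight and their caps cannot move.
- hinge_line (a point): Middle of the line of the three cap hinges: the axis runs along the base's y, 42 mm behind (+x of) the base's centre and 43.5 mm above the desk, at the rear edge of the caps. Which of the three places has the loose bolt changes from run to run and cannot be seen; only that cap opens.
- bolt_left (a point): Centre of the top of the left bolt head (base +y end), 64 mm above the desk. Head 18 mm in diameter, standing 11 mm out of a 30 mm round collar. A tight bolt does not move when tapped; the loose one sinks 5 mm against a light spring (1 N to start, 3 N fully down) and comes up again. The point is fixed to the base.
- bolt_middle (a point): Centre of the top of the middle bolt head (centre), 64 mm above the desk. Head 18 mm in diameter, standing 11 mm out of a 30 mm round collar. A tight bolt does not move when tapped; the loose one sinks 5 mm against a light spring (1 N to start, 3 N fully down) and comes up again. The point is fixed to the base.
- bolt_right (a point): Centre of the top of the right bolt head (base -y end), 64 mm above the desk. Head 18 mm in diameter, standing 11 mm out of a 30 mm round collar. A tight bolt does not move when tapped; the loose one sinks 5 mm against a light spring (1 N to start, 3 N fully down) and comes up again. The point is fixed to the base.
- tab_left (a point): Place to grasp the left cap's lifting tab while shut, 42 mm above the desk, in the middle of its width and thickness. The tab is a steel tongue 14 mm wide (along base y), 10 mm thick, 37 mm long out of the cap's front; this point is 28 mm in front of the cap, 110 mm from the hinge axis. Below the tab 25 mm is free above the base plate, more in front. The point is fixed to the base.
- tab_middle (a point): Place to grasp the middle cap's lifting tab while shut, 42 mm above the desk, in the middle of its width and thickness. The tab is a steel tongue 14 mm wide (along base y), 10 mm thick, 37 mm long out of the cap's front; this point is 28 mm in front of the cap, 110 mm from the hinge axis. Below the tab 25 mm is free above the base plate, more in front. The point is fixed to the base.
- tab_right (a point): Place to grasp the right cap's lifting tab while shut, 42 mm above the desk, in the middle of its width and thickness. The tab is a steel tongue 14 mm wide (along base y), 10 mm thick, 37 mm long out of the cap's front; this point is 28 mm in front of the cap, 110 mm from the hinge axis. Below the tab 25 mm is free above the base plate, more in front. The point is fixed to the base.
- eyepieces (a point): Foremost point of the eyepieces of the tall fixed microscope on the robot's left of the clamp, 420 mm above the desk. The microscope is 580 mm high and reaches from here 400 mm to the back and about 200 mm to either side of its column; an arm that comes from the left must draw in and pass in front of it.
- loose_bolt (a joint): How far the loose bolt is pressed down, m: 0 up, 0.005 fully down. (Does not tell where it is.)
- loose_cap (a joint): Opening angle of the loose bolt's cap, rad: 0 shut, grows as its front goes up, stops at 1.25; 0.785 is half open. The hinge runs freely and the cap (about 0.4 kg with its bolt) falls shut when let go.
- dropper: White dropper bottle with pointed tip, 29 x 28 x 69 mm, standing loose on the desk behind the clamp; origin: centre of its underside. Leave alone.
- fossil: Pale lumpy rock sample, 34 x 44 x 35 mm, loose on the desk behind the clamp; origin: centre of its underside. Leave alone.
- pocket_loupe: Small folding pocket loupe, 40 x 24 x 14 mm, loose on the desk at the base's -y side; origin: centre of its underside. Leave alone.

How it is judged:
By the outcome, as a careful person would: the job done as asked, in the order asked, and still so for the second after the job is handed in, while the arm keeps its last pose, push and grip.
It also fails if it takes over 51 s, if anything falls off the work surface, if the arm or the gripper's body presses on something with over 40 N, if the wrist force passes 120 N, or if a joint passes its speed limit or range.

## Working session

There is one attempt and no reset: what is moved stays moved. The work goes in short steps, Python scripts to look and compute and a shell command to move; the robot and the scene stay as the last step left them, time stands still between calls to the robot, and variables do not carry over. Pictures are saved under pics/ and viewed, at most 10 in all, crops included, and the job is handed in when it is done.

```bash
mkdir -p pics; python3 - <<'E'
from station import *
import cv2,numpy as np
np.set_printoptions(precision=4,suppress=True)
s=sense();print(s['t'],s['tcp_pos'],s['tool_rot'],s['force'],s['finger_gap'],pinch_z if not callable(pinch_z) else pinch_z())
for n in("top","side"):
    cv2.imwrite(f"pics/{n}0.png",snapshot(n)[:,:,::-1])
    c=camera_params(n);print(n,c['fx'],c['fy'],c['cx'],c['cy']);print(np.array(c['world_to_cam']))
E
```

```text
0.0 [ 0.1466 -0.6068  0.2303] [ 0.993   0.1181  0.0001 -0.0011] [-0.227  -0.3226  0.0344] 1.001624395952201 0.0187
top 425.1219733310128 425.1219733310128 282.93333353600497 204.8678734087921
[[-0.0221 -0.9997 -0.0043 -0.1619]
 [-0.9872  0.0225 -0.1581  0.6007]
 [ 0.1582  0.0007 -0.9874  1.53  ]
 [ 0.      0.      0.      1.    ]]
side 414.5450829643845 414.5450829643845 282.82353708617705 208.87118841770973
[[ 0.9637  0.2669  0.0107 -0.5022]
 [ 0.1179 -0.3891 -0.9136  0.0936]
 [-0.2397  0.8817 -0.4065  1.6343]
 [ 0.      0.      0.      1.    ]]
```

View pics/top0.png

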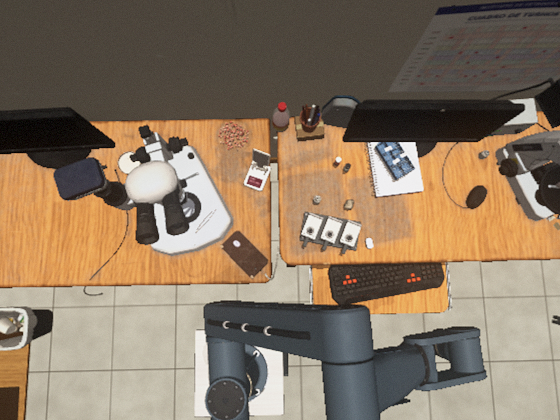

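View pics/side0.png

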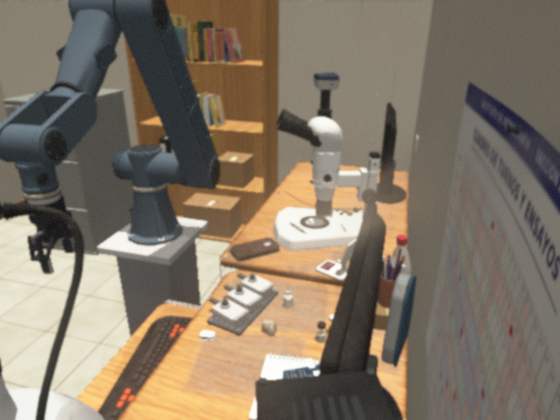

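Top view: the clamp is at about (330,231), the arm is clear of it, and the dropper is near (318,199), the rock near (349,204) and the loupe near (369,243). In the side view the clamp is at about (243,300). I'll zoom in on both.

```bash
python3 - <<'E'
import cv2,numpy as np
a=cv2.imread("pics/top0.png")[190:265,290:385];b=cv2.imread("pics/side0.png")[265:345,195:295]
a=cv2.resize(a,(760,600),interpolation=cv2.INTER_CUBIC);b=cv2.resize(b,(750,600),interpolation=cv2.INTER_CUBIC)
cv2.imwrite("pics/tc.png",a);cv2.imwrite("pics/sc.png",b)
E
```

```text
(no output)
```

View pics/tc.png

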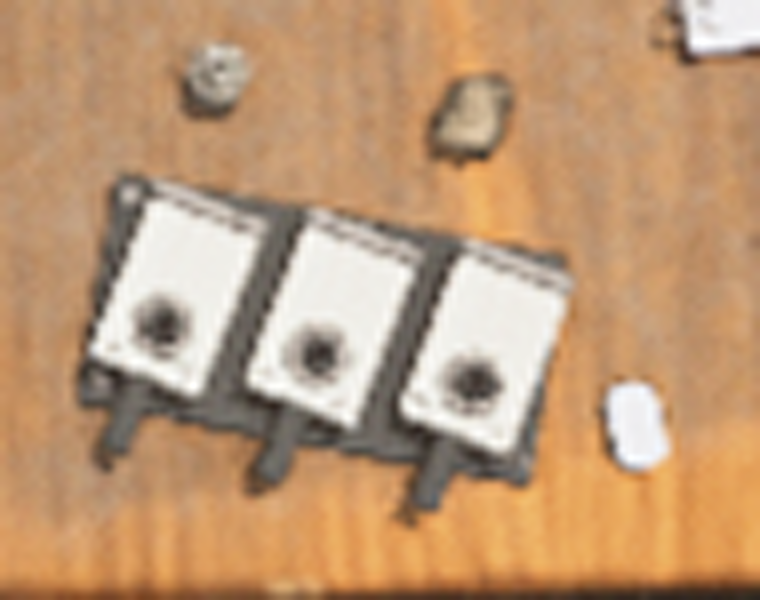

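View pics/sc.png

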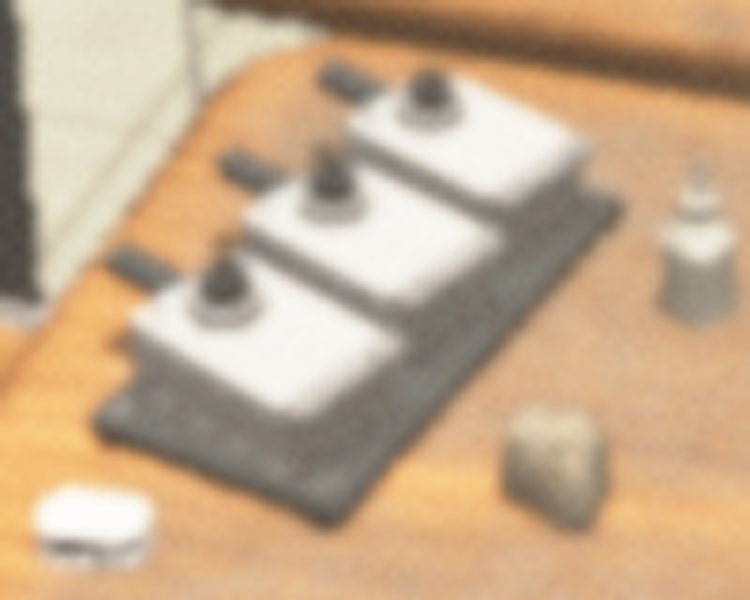

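The crops show three white caps with dark bolts and tabs pointing forward. In top-view pixels the bolts are at about (310,230), (330,234) and (349,238). In the side view the head tops are at (252.5,276), (239,288) and (224.6,301). Next I'll triangulate them and fit the clamp pose.

```bash
cat > h.py <<'E'
import numpy as np,cv2
from station import *
from scipy.spatial.transform import Rotation as R
np.set_printoptions(precision=4,suppress=True)
def ray(n,u,v):
    c=camera_params(n);M=np.array(c['world_to_cam'])
    d=M[:3,:3].T@np.array([(u-c['cx'])/c['fx'],(v-c['cy'])/c['fy'],1]);return -M[:3,:3].T@M[:3,3],d/np.linalg.norm(d)
def onz(n,u,v,z):
    o,d=ray(n,u,v);return o+d*(z-o[2])/d[2]
def proj(n,P):
    c=camera_params(n);M=np.array(c['world_to_cam']);p=M[:3,:3]@P+M[:3,3];return np.array([c['fx']*p[0]/p[2]+c['cx'],c['fy']*p[1]/p[2]+c['cy']])
def tri(a,b):
    (o1,d1),(o2,d2)=ray("top",*a),ray("side",*b)
    s=np.linalg.lstsq(np.c_[d1,-d2],o2-o1,rcond=None)[0];p,q=o1+d1*s[0],o2+d2*s[1];return (p+q)/2,np.linalg.norm(p-q)
E
python3 - <<'E'
from h import *
im=cv2.imread("pics/top0.png");g=im.min(2)
roi=np.zeros_like(g);roi[205:262,295:364]=1
w=((g>150)*roi).astype(np.uint8)
n,l,st,ce=cv2.connectedComponentsWithStats(w)
caps=[]
for i in range(1,n):
    if st[i,4]<100: continue
    m=(l==i).astype(np.uint8);h=cv2.convexHull(cv2.findContours(m,0,1)[0][0]);f=cv2.fillConvexPoly(np.zeros_like(g),h,1)
    f=cv2.erode(f,np.ones((5,5)))
    ys,xs=np.nonzero(f);wt=np.clip(130-im.mean(2)[ys,xs],0,None)
    b=(xs@wt/wt.sum(),ys@wt/wt.sum())
    C=np.array([onz("top",*p,.047)[:2] for p in h[:,0]]);r=cv2.minAreaRect((C*1000).astype(np.float32))
    caps.append((b,r));print(st[i],"bolt px",np.array(b),"z.062",onz("top",*b,.062),"rect mm",r)
for a,b in zip([(310,230.25),(329.9,234.25),(349.1,237.6)],[(252.5,276.3),(239,288.3),(224.6,300.7)]): print(tri(a,b))
E
```

```text
[301 213  22  26 316] bolt px [309.8617 230.5007] z.062 [ 0.4979 -0.2712  0.062 ] rect mm ((517.2628784179688, -280.1327819824219), (55.317649841308594, 87.53030395507812), 66.64769744873047)
[321 216  21  27 328] bolt px [329.3934 234.0549] z.062 [ 0.4833 -0.3418  0.062 ] rect mm ((502.6940612792969, -350.5653991699219), (55.68463134765625, 87.6867446899414), 66.27587890625)
[340 220  22  27 322] bolt px [349.0198 237.5814] z.062 [ 0.4689 -0.4124  0.062 ] rect mm ((487.33148193359375, -421.0288391113281), (55.45808410644531, 87.42485809326172), 66.55450439453125)
(array([ 0.4998, -0.2716,  0.0599]), np.float64(0.0018000507264343197))
(array([ 0.4837, -0.3432,  0.0612]), np.float64(0.0022856492895137596))
(array([ 0.4691, -0.4122,  0.064 ]), np.float64(0.0008988741866949869))
```

Bolt spacing is right: 144 mm over two cells, heights about 0.060–0.064. But the cap rectangles sit at −23° yaw while the bolt row is at −11.6°. I'll measure the plate and tabs to settle that before relying on either angle.

```bash
python3 - <<'E'
from h import *
im=cv2.imread("pics/top0.png").astype(int)
sat=im.max(2)-im.min(2)
roi=np.zeros(sat.shape,bool);roi[208:258,296:364]=1
m=((sat<38)&roi).astype(np.uint8)
n,l,st,ce=cv2.connectedComponentsWithStats(m);i=1+np.argmax(st[1:,4]);m=(l==i).astype(np.uint8)
op=cv2.morphologyEx(m,cv2.MORPH_OPEN,cv2.getStructuringElement(2,(9,9)))
h=cv2.findContours(op,0,1)[0][0][:,0]
print("plate",cv2.minAreaRect(np.array([onz("top",*p,.012)[:2]*1000 for p in h],np.float32)))
n,l,st,ce=cv2.connectedComponentsWithStats(((m==1)&(op==0)).astype(np.uint8))
for i in range(1,n):
    if st[i,4]>8:
        ys,xs=np.nonzero(l==i);P=np.array([onz("top",x,y,.045)[:2] for x,y in zip(xs,ys)])
        d=np.linalg.svd(P-P.mean(0))[2][0];print("tab",st[i],P.mean(0),"yaw",np.degrees(np.arctan(d[1]/d[0])),"ext",np.ptp(P@d))
t=lambda u,v:(290+u/8,190+v/8); s=lambda u,v:(195+u/7.5,265+v/7.5)
print(tri(t(104,457),s(325,75)),tri(t(258,482),s(225,160)),tri(t(414,507),s(112,258)))
for p in[(122,178),(570,258),(85,400),(528,482)]: print(onz("top",*t(*p),.012))
E
python3 - <<'E'
import cv2,numpy as np
a=cv2.imread("pics/top0.png")[205:262,292:368];cv2.imwrite("pics/tc2.png",cv2.resize(a,None,fx=10,fy=10,interpolation=cv2.INTER_NEAREST))
E
```

```text
plate ((499.3274230957031, -348.86175537109375), (214.23028564453125, 111.93286895751953), 77.39734649658203)
tab [303 242   4   5  17] [ 0.4506 -0.2508] yaw -26.849270363823614 ext 0.017975338642548522
tab [322 245   4   5  15] [ 0.4367 -0.32  ] yaw -28.025733037602755 ext 0.014770694209225832
tab [341 249   5   5  16] [ 0.4222 -0.391 ] yaw -13.915667270271383 ext 0.015053714452249678
(array([ 0.4417, -0.2447,  0.0369]), np.float64(0.004469464246115063)) (array([ 0.4276, -0.3153,  0.0386]), np.float64(0.002353513104310682)) (array([ 0.4132, -0.3868,  0.0389]), np.float64(0.0006953733486505395))
[ 0.5724 -0.2591  0.012 ]
[ 0.5296 -0.4688  0.012 ]
[ 0.4679 -0.2386  0.012 ]
[ 0.425  -0.4439  0.012 ]
```

View pics/tc2.png

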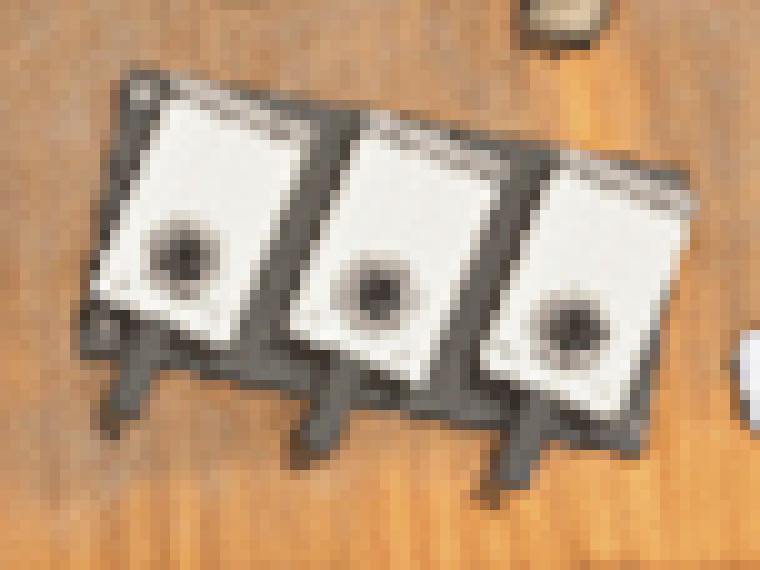

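The plate is a rectangle (214×112 mm, yaw −12°). Each cell on it is clearly turned further: all the cap edges, the bolt-to-centre lines and the tabs agree on about −23.5°. The tabs measure at (0.451,−0.251), (0.437,−0.320) and (0.422,−0.391), which fits that angle. I'll go by what the pictures show. First the turn and the closing of the gripper, then over to the right bolt.

```bash
cat > go.py <<'E'
import sys
from h import *
# go.py x y z [yaw]: shift in present tool axes for TCP to reach x y z; yaw of tool x
s=sense();r=R.from_quat(s['tool_rot']);A=r.as_matrix()
print("t",round(s['t'],2),"tcp",s['tcp_pos'],"xaxis yaw",np.degrees(np.arctan2(A[1,0],A[0,0])),"zax",A[:,2],"F",s['force'],"gap",round(s['finger_gap'],3))
print("shift tool mm",1000*A.T@(np.array(list(map(float,sys.argv[1:4])))-s['tcp_pos']))
E
python3 -m handwheel '[[[0,0,9.3,0,0,0,0],[0,0,9.3,0,0,0,0],[0,0,9.3,0,0,0,0],[0,0,9.3,0,0,0,0]]]'
python3 go.py .469 -.4124 .085
```

```text
t: 0.6
tcp_pos: [0.1466, -0.6071, 0.2307]
tool_rot: [0.978, -0.207, -0.0, -0.001]
force: [1.1, -0.4, 0.1]
finger_gap: 0.143
gripper_force: 0.0
t 0.6 tcp [ 0.1466 -0.6071  0.2307] xaxis yaw -23.93966634326571 zax [-0.0001  0.0014 -1.    ] F [ 1.093  -0.4206  0.07  ] gap 0.143
shift tool mm [ 215.7311 -308.5711  145.926 ]
```

```bash
python3 -m handwheel '[[[0,0,0,0.027,-0.0386,0,0],[0,0,0,0.027,-0.0386,0,0],[0,0,0,0.027,-0.0386,0,0],[0,0,0,0.027,-0.0386,0,0],[0,0,0,0.027,-0.0386,0,0],[0,0,0,0.027,-0.0386,0,0],[0,0,0,0.027,-0.0386,0.03,0],[0,0,0,0.027,-0.0386,0.04,0],[0,0,0,0,0,0.05,0],[0,0,0,0,0,0,0],[0,0,0,0,0,0,0]]]'
python3 go.py .469 -.4124 .067; python3 - <<'E'
from h import *
for n,p in(("top",[.469,-.4124,.064]),("side",[.469,-.4124,.075])):
    u,v=proj(n,np.array(p)).astype(int);i=snapshot(n)[v-35:v+35,u-47:u+47,::-1];cv2.imwrite(f"pics/{n}1.png",cv2.resize(i,None,fx=4,fy=4,interpolation=cv2.INTER_CUBIC))
a=cv2.vconcat([cv2.imread("pics/top1.png"),cv2.imread("pics/side1.png")]);cv2.imwrite("pics/b1.png",a)
E
```

```text
t: 1.98
tcp_pos: [0.4685, -0.4122, 0.1124]
tool_rot: [0.979, -0.205, 0.001, 0.001]
force: [-0.0, -0.5, -0.3]
finger_gap: 0.001
gripper_force: 0.0
t 1.98 tcp [ 0.4685 -0.4122  0.1124] xaxis yaw -23.666970317104276 zax [ 0.0009 -0.0013 -1.    ] F [-0.009  -0.4797 -0.3398] gap 0.001
shift tool mm [ 0.4438 -0.0641 45.3762]
```

View pics/b1.png

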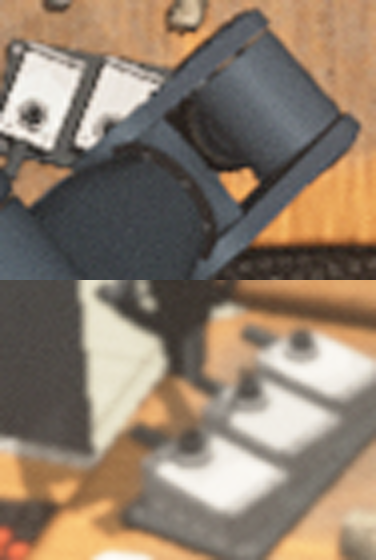

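In the picture, the side half shows the shut fingertips at (190,370), straight above the right bolt at (190,440). The top half shows the wrist hiding that bolt. Descending, then tapping in small steps.

```bash
python3 -m handwheel '[[[0,0,0,0.0004,0,0.025,0],[0,0,0,0,0,0.018,0],[0,0,0,0,0,0,0],[0,0,0,0,0,0,0]]]'; python3 -m handwheel '[[[0,0,0,0,0,0.002,0],[0,0,0,0,0,0.002,0],[0,0,0,0,0,0.001,0],[0,0,0,0,0,0,0]]]'; python3 -m handwheel '[[[0,0,0,0,0,0.001,0],[0,0,0,0,0,0,0]]]'
```

```text
t: 2.58
tcp_pos: [0.4689, -0.412, 0.0691]
tool_rot: [0.979, -0.205, 0.001, 0.0]
force: [-0.4, -0.6, -0.2]
finger_gap: 0.002
gripper_force: 0.0
t: 3.08
tcp_pos: [0.4688, -0.4115, 0.0641]
tool_rot: [0.979, -0.205, 0.0, 0.0]
force: [-1.8, 0.7, 4.3]
finger_gap: -0.002
gripper_force: 2.5
t: 3.32
tcp_pos: [0.4688, -0.4115, 0.0641]
tool_rot: [0.979, -0.205, 0.0, 0.0]
force: [-1.8, 1.4, 10.7]
finger_gap: 0.001
gripper_force: 5.3
```

The right bolt is tight: the tip stops at 64.1 mm and the force rises to 10.7 N. Next the middle one.

```bash
python3 -m handwheel '[[[0,0,0,0,0,-0.02,0],[0,0,0,-0.0075,-0.0351,0,0],[0,0,0,-0.0075,-0.0351,0,0],[0,0,0,0,0,0.013,0],[0,0,0,0,0,0,0],[0,0,0,0,0,0,0]]]'; python3 go.py .4833 -.3418 .064; python3 -m handwheel '[[[0,0,0,0,0,0.003,0],[0,0,0,0,0,0.003,0],[0,0,0,0,0,0,0]]]';python3 -m handwheel '[[[0,0,0,0,0,0.001,0],[0,0,0,0,0,0,0]]]'
```

```text
t: 4.08
tcp_pos: [0.4831, -0.3423, 0.0691]
tool_rot: [0.979, -0.205, 0.0, 0.0]
force: [-0.3, -0.4, 0.3]
finger_gap: 0.001
gripper_force: 0.0
t 4.08 tcp [ 0.4831 -0.3423  0.0691] xaxis yaw -23.689279345376292 zax [ 0.0003 -0.0006 -1.    ] F [-0.2626 -0.3504  0.3089] gap 0.001
shift tool mm [-0.0511 -0.4936  5.0868]
t: 4.45
tcp_pos: [0.4831, -0.3419, 0.0641]
tool_rot: [0.979, -0.205, 0.0, 0.0]
force: [-1.6, 0.4, 4.4]
finger_gap: 0.003
gripper_force: 2.4
t: 4.7
tcp_pos: [0.4831, -0.3419, 0.0641]
tool_rot: [0.979, -0.205, 0.0, 0.001]
force: [-2.9, 0.7, 10.6]
finger_gap: -0.0
gripper_force: 5.3
```

Middle is tight too (same stop at 64.1 mm, 10.6 N). Now the left one.

```bash
python3 -m handwheel '[[[0,0,0,0,0,-0.02,0],[0,0,0,-0.0075,-0.0351,0,0],[0,0,0,-0.0075,-0.0351,0,0],[0,0,0,0,0,0.013,0],[0,0,0,0,0,0,0],[0,0,0,0,0,0,0]]]'; python3 go.py .4979 -.2712 .064; python3 -m handwheel '[[[0,0,0,0,0,0.003,0],[0,0,0,0,0,0.003,0],[0,0,0,0,0,0,0]]]';python3 -m handwheel '[[[0,0,0,0,0,0.001,0],[0,0,0,0,0,0,0]]]'
```

```text
t: 5.45
tcp_pos: [0.4975, -0.272, 0.0691]
tool_rot: [0.979, -0.205, 0.0, 0.0]
force: [0.5, -0.1, 0.2]
finger_gap: 0.002
gripper_force: 0.0
t 5.45 tcp [ 0.4975 -0.272   0.0691] xaxis yaw -23.69599557746381 zax [ 0.0003 -0.0005 -1.    ] F [ 0.5422 -0.0799  0.1709] gap 0.002
shift tool mm [ 0.0165 -0.8435  5.1153]
t: 5.82
tcp_pos: [0.4975, -0.2712, 0.0632]
tool_rot: [0.979, -0.205, 0.0, 0.0]
force: [0.2, -0.0, 0.2]
finger_gap: -0.001
gripper_force: 0.4
t: 6.08
tcp_pos: [0.4976, -0.2709, 0.0624]
tool_rot: [0.979, -0.205, 0.0, 0.0]
force: [0.1, -1.4, 1.1]
finger_gap: 0.001
gripper_force: 0.6
```

The left bolt gives: only about 1 N after 1.7 mm. I'll press it a bit further to confirm, then move to above its tab and open partway.

```bash
python3 -m handwheel '[[[0,0,0,0,0,0.002,0],[0,0,0,0,0,0,0]]]'; python3 -m handwheel '[[[0,0,0,0,0,-0.025,0],[0,0,0,0,0,-0.015,0],[0,0,0,-0.0245,0,0,0.45],[0,0,0,-0.025,0,0,0.45],[0,0,0,0,0,0,0.45],[0,0,0,0,0,0,0.45]]]'; python3 go.py .452 -.2518 .0225; python3 - <<'E'
from h import *
o=[]
for n,p in(("top",[.452,-.2518,.064]),("side",[.452,-.2518,.065])):
    u,v=proj(n,np.array(p)).astype(int);i=snapshot(n)[v-35:v+35,u-47:u+47,::-1];o.append(cv2.resize(i,None,fx=8 if n=="side" else 2,fy=8 if n=="side" else 2,interpolation=cv2.INTER_CUBIC))
cv2.imwrite("pics/b2.png",o[1])
E
```

```text
t: 6.32
tcp_pos: [0.4976, -0.2709, 0.0604]
tool_rot: [0.979, -0.205, 0.0, 0.0]
force: [-0.4, -0.9, 2.2]
finger_gap: 0.0
gripper_force: 1.0
t: 7.08
tcp_pos: [0.4532, -0.2517, 0.1006]
tool_rot: [0.979, -0.205, 0.001, 0.0]
force: [0.1, -1.2, 0.5]
finger_gap: 0.45
gripper_force: 0.0
t 7.08 tcp [ 0.4532 -0.2517  0.1006] xaxis yaw -23.645072758130464 zax [ 0.0017 -0.0013 -1.    ] F [ 0.0645 -1.2434  0.5368] gap 0.45
shift tool mm [-1.2535  0.5692 78.0878]
```

View pics/b2.png

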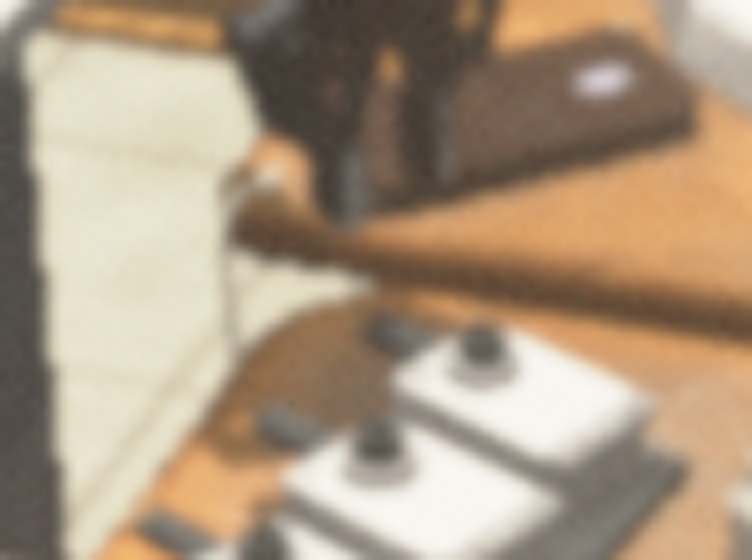

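The fingertips are at (345,210) and (445,175), so their midpoint (395,192) is straight above the left tab at (395,333). Descending in two stages, watching the force.

```bash
python3 -m handwheel '[[[0,0,0,-0.001,0.0005,0.03,0.45],[0,0,0,0,0,0.02,0.45],[0,0,0,0,0,0,0.45]]]'; python3 -m handwheel '[[[0,0,0,0,0,0.015,0.45],[0,0,0,0,0,0.013,0.45],[0,0,0,0,0,0,0.45],[0,0,0,0,0,0,0.45]]]'; python3 -m handwheel '[[[0,0,0,0,0,0,0],[0,0,0,0,0,0,0],[0,0,0,0,0,0,0],[0,0,0,0,0,0,0],[0,0,0,0,0,0,0]]]' 60; python3 go.py .452 -.2518 .0225
```

```text
t: 7.55
tcp_pos: [0.4509, -0.2507, 0.049]
tool_rot: [0.979, -0.205, -0.001, -0.001]
force: [0.2, -0.4, 0.9]
finger_gap: 0.448
gripper_force: 0.0
t: 8.05
tcp_pos: [0.4511, -0.251, 0.0224]
tool_rot: [0.979, -0.205, 0.0, 0.0]
force: [0.4, 0.0, 0.3]
finger_gap: 0.447
gripper_force: 0.0
t: 8.68
tcp_pos: [0.4515, -0.2504, 0.0229]
tool_rot: [0.979, -0.205, 0.0, -0.0]
force: [2.3, 4.4, 4.3]
finger_gap: 0.145
gripper_force: 58.7
t 8.68 tcp [ 0.4515 -0.2504  0.0229] xaxis yaw -23.653863448884024 zax [ 0.0011  0.0002 -1.    ] F [2.3345 4.4187 4.2897] gap 0.145
shift tool mm [0.9937 1.1206 0.3967]
```

Grasped at 58.7 N, with the gap matching the tab width. In the tool frame the hinge lies at x=+110 mm, z=−21 mm. So a 5° opening step is a turn of −5° about tool y with a shift of about (−1.4, 0, −9.7) mm. I'll try two rows first and check the force and pose.

```bash
cat > arc.py <<'E'
from h import *
s=sense();A=R.from_quat(s['tool_rot']).as_matrix();A0=R.from_euler('z',-23.65,degrees=True).as_matrix()@np.diag([1,-1,-1])
p0=np.array([.4513,-.2508,.0226]);H=p0+A0@[.110,0,-.021]
g=s['tcp_pos']-A[:,2]*pinch_z;c=R.from_euler('z',-23.65,degrees=True).as_matrix().T@(g-H)
v=A.T@A0[:,0]
print("t",round(s['t'],2),"cap deg",np.degrees(np.arctan2(c[2]+.0015,-c[0])),"radius",np.hypot(c[0],c[2]),"lat",c[1],"tool turn",np.degrees(R.from_matrix(A0.T@A).as_rotvec()),"F cell",R.from_euler('z',-23.65,degrees=True).as_matrix().T@s['force'],"tq",s['ft_torque'],"gap",round(s['finger_gap'],3),"q5",s['q'])
E
python3 arc.py; python3 -m handwheel '[[[0,-5,0,-0.0014,0,-0.0097,0],[0,-5,0,-0.0014,0,-0.0097,0],[0,0,0,0,0,0,0]]]'; python3 arc.py
```

```text
t 8.68 cap deg -0.26232644365352925 radius 0.10998627484606714 lat 0.00047349602833165333 tool turn [0.0358 0.0503 0.0038] F cell [0.3659 4.9841 4.2897] tq [ 0.6901 -0.4436 -0.0084] gap 0.145 q5 [-0.7235  0.7308  1.8505  0.0016  0.5597  1.2588]
t: 9.05
tcp_pos: [0.4497, -0.2495, 0.0419]
tool_rot: [0.975, -0.204, -0.086, -0.018]
force: [0.9, 3.3, -1.3]
finger_gap: 0.15
gripper_force: 58.8
t 9.05 cap deg 9.533293342978407 radius 0.11000065616997198 lat 0.0005200227908308611 tool turn [  0.0421 -10.0479  -0.032 ] F cell [-0.5184  3.4289 -1.2976] tq [ 0.4072 -0.4298 -0.1325] gap 0.15 q5 [-0.6958  0.7371  1.719  -0.0637  0.8552  1.3331]
```

It follows cleanly: 9.5–10° open, radius 110.0 mm, forces of a few newtons. Continuing.

```bash
python3 -m handwheel '[[[0,-5,0,-0.0014,0,-0.0097,0],[0,-5,0,-0.0014,0,-0.0097,0],[0,-5,0,-0.0014,0,-0.0097,0],[0,0,0,0,0,0,0]]]' >/dev/null; python3 arc.py;  python3 -m handwheel '[[[0,-5,0,-0.0014,0,-0.0097,0],[0,-5,0,-0.0014,0,-0.0097,0],[0,-5,0,-0.0014,0,-0.0097,0],[0,0,0,0,0,0,0]]]' >/dev/null; python3 arc.py
```

```text
t 9.55 cap deg 24.243730103852354 radius 0.11015703941709373 lat 0.0005512060613819397 tool turn [  0.078  -25.0782  -0.0156] F cell [-0.8952  4.4505  0.1279] tq [ 0.3025 -0.4234 -0.1598] gap 0.149 q5 [-0.6619  0.7932  1.5128 -0.1086  1.2634  1.3768]
t 10.05 cap deg 39.051720768341525 radius 0.11040779324338519 lat 0.0005861310517031038 tool turn [  0.0958 -40.1623  -0.025 ] F cell [-1.5284  4.7805  2.9491] tq [ 0.3273 -0.2556 -0.3589] gap 0.151 q5 [-0.6354  0.8893  1.2994 -0.1419  1.6411  1.3885]
```

```bash
python3 -m handwheel '[[[0,-2.5,0,-0.0005,0,-0.0049,0],[0,-2.5,0,-0.0005,0,-0.0049,0],[0,0,0,0,0,0,0],[0,0,0,0,0,0,0],[0,0,0,0,0,0,0]]]'; python3 arc.py; python3 - <<'E'
from h import *
o=[]
for n in("top","side"):
    u,v=proj(n,np.array([.49,-.31,.06])).astype(int);i=snapshot(n)[v-37:v+37,u-50:u+50,::-1];o.append(cv2.resize(i,None,fx=4,fy=4,interpolation=cv2.INTER_CUBIC))
cv2.imwrite("pics/b3.png",np.hstack(o))
E
```

```text
t: 10.68
tcp_pos: [0.4669, -0.2569, 0.1066]
tool_rot: [0.904, -0.189, -0.375, -0.079]
force: [-0.6, 4.4, 3.9]
finger_gap: 0.148
gripper_force: 59.1
t 10.68 cap deg 44.14075268242123 radius 0.1105219757861447 lat 0.0006127544474060984 tool turn [  0.1098 -45.082   -0.0159] F cell [-2.2991  3.7986  3.8523] tq [ 0.407  -0.1574 -0.4678] gap 0.148 q5 [-0.6283  0.9267  1.2281 -0.1532  1.7599  1.3875]
```

View pics/b3.png

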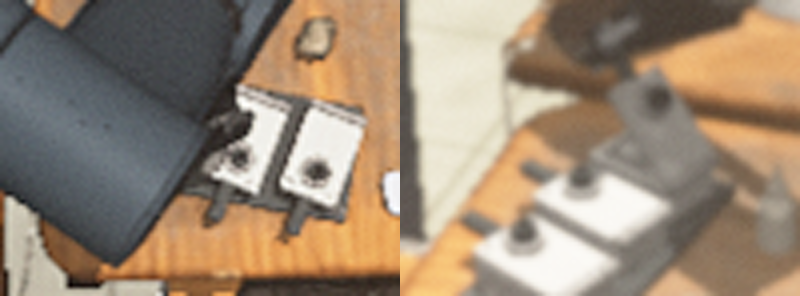

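In the side half, the left cap stands about half open at (655,110), held at its tab by the gripper. The dropper at (775,205) is undisturbed. In the top half, the rock at (315,38) and the loupe at (390,192) are undisturbed too. Handing in.

```bash
python3 -c "from station import sign_off;print(sign_off())"
```

```text
the job is handed in; nothing more can be done
None
```

The left bolt was the loose one (right and middle were tight); its cap is held by the tab at about 45° open, and the job was handed in after about 11 s with the dropper, rock and loupe not touched.

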